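# Tip the carton label-up and scan it

### The arm

A 6-joint arm with a two-finger parallel gripper is mounted at the origin on the work surface. World frame = base frame: x ahead of the robot, y to its left, z up, the work surface at z = 0. Lengths are in mm, angles in rad, forces in N, time in s.
With the tool pointing down it reaches from about 350 to 875 mm from the base axis. Payload 15.5 kg.
Tool frame: the origin (TCP) lies at the very end of the fingers, on their centre line; the grasp point (between the pads) lies 19 mm behind it; z points along the fingers, y is the line along which they close (so a half turn about z gives the same grasp; the last joint's range is limited). The gripper opens to 85 mm and grips with 20 to 120 N. Pads are 22 mm wide; open, the fingers measure 114 mm over their backs; the gripper's body (76 mm by 85 mm) begins 54 mm behind the grasp point. The pads swing forward as they close: fully open they stand 13 mm farther back than shut.
Start: joints at [-1.244, 0.494, 1.345, -0, 1.302, -0.096], TCP at [256.448, -569.965, 206.877] pointing down, gripper open.
Joint ranges: [-2.91, 2.91], [-0.82, 2.16], [0.22, 2.67], [-1.22, 4.37], [0.12, 2.79], [-3.08, 3.08]. Speed limits (rad/s): [1.89, 1.89, 2.57, 3.01, 3.01, 3.01].

### API

Orientations are given as a unit quaternion [w, x, y, z].
In Python, from station import status, cams, job gives the robot as it stands. The module is installed in compiled form; this text tells all that it offers.
- The arm moves only by the tool arm_command, never from a script. Its argument "commands" is a list that holds one entry, the list of rows, each a list of 7 numbers: the turn, a rotation vector about the world's x, y, z in rad, then the shift along the world's x, y, z in mm, then the finger opening in mm, from 0 to 85.4. In form: [[[wx, wy, wz, x, y, z, hand], ...]]. A call has 1 to 5 rows; each row shifts and turns the commanded pose from where the row before left it; what a row does not reach is not made up. A row lasts 1/10 s, in which the tool goes at most 50 mm and 8.59 degrees, less where a joint would pass 70% of its speed; a pose out of reach is approached as far as the arm can. A call is refused whole if a number of a shift passes 50 or a number of a turn 0.15, either way. A call with a gripper value outside its range is refused whole. The fingers move at their own pace and stop on an object; the grip force is fixed at half the most. Time passes only in rows, so rows that do not move let the fingers close. It gives the time, the measured TCP pose, the force, the opening and the grip force at its end, in the units of the state.
- status.sense(): the state, without advancing time (a new reading comes with each control period).
- cams.capture(name): name is "side" or "top" or "wrist"; returns the picture (420x560x3 uint8, red, green, blue); there is no depth.
- cams.camera_info(name): a dict with "vertical_fov" (degrees; the focal length in pixels is half the picture's height over the tangent of half this angle, whatever the lens; pixels are square), "cx", "cy" (the principal point, pixels), "R" (3x3) and "t" (3): a world point X has camera coordinates R X + t. Camera axes: x right, y down, z forward; pixel columns grow to the right and rows downward; lengths in mm; the calibration is good to about 2 mm. A picture is of the moment at which its call begins: read the wrist's pose just before it. camera_info takes no time and is no camera call; for the wrist camera it gives the pose at the moment of the call.
- job.sign_off(): hands the job in; it is judged then, once.
Trained networks look in the newest picture that a camera, given by its name, has taken for a name from the list of things; names that differ only in an ending like _2 or _b are one class to them, and where a whole thing is asked for, a point or a joint stands for the part that bears it (a point fixed in the world has none). Each returns a list of dicts, best first, with "conf" (0 to 1); they miss things now and then, are a little off and sometimes report something else, mostly with a low value. They report only what shows in the picture. A call takes as long as a camera call. They do not tell look-alikes from the thing itself.
- cams.recognise(camera, thing): "location" ([x, y, z] in mm, in world coordinates, good to about 4 mm: the middle of the surface that is visible of it).
- cams.masks_of(camera, thing): "region" (420x560 bool, what is visible of it).
- cams.landmark_of(camera, thing): "location" ([x, y, z] in mm, in world coordinates, good to about 4 mm: a listed point, or the origin of a listed thing).
The state is a dict: "time_s": time; "joints": joint angles; "joint_velocities": joint speeds; "joint_torque": joint torques, N m; "eef_pos": TCP position; "ee_rot": TCP orientation; "force": force on the tool from outside, world axes, zero at the start; "ft_torque": the same for the moment, N m; "finger_gap": finger opening in mm; "grip_force": force on a finger pad.
Only numpy, scipy, OpenCV 4.12 (cv2) and the standard library are available. Lean on these libraries where they do the work, as an engineer would, in place of code of your own. Each camera call takes 0.05 s, during which the arm holds its last target. There are 200 camera calls.

### The job

Without gripping or lifting it, push the tall carton over with the fingertips, away from the robot, so that it lies flat on its back, the label that now faces the robot looking up, and wholly on the mat. Then press the scan button beside the mat fully down and let it come up again. Leave the bottles, boxes and other things on the counter undisturbed.

Things in the scene. Friction and masses are not known exactly. Their poses are not given: they have to be found in the camera images.
- carton: Tall white carton, 50 mm deep x 110 mm wide x 170 mm tall, about 0.25 kg, with a pink band near its top, standing on end on the near end of the mat. Origin: centre of its underside. Its x runs from the labelled side to the back (25 mm from the origin to each), y along its width, z up to its top. The labelled side (paper label with bars) is the broad side that faces the robot. Loose; falls by itself once leaned past 17 degrees
- mat: Dark grey check-in mat, 280 x 240 x 3 mm, fixed. Origin: centre of its underside; x along the 280 mm, away from the robot, y along the 240 mm, to the left. The carton's back faces along x, give or take 10 degrees. A fixed black scanner, 180 mm tall, overlooks it beyond its far right corner: post at x 170 to 225, y -95 to -165 mm, head reaching 50 mm towards the mat
- scan (a joint): Scan button, travel 0 (up) to 0.006 m (fully down); springs back; about 4 N when fully down
- scan_top (a point): Centre of the top of the scan button: a round white push button, 36 mm across, pointing up from a small grey housing fixed on the counter left or right of the mat
- foot_left (a point): The bottom left corner of the carton's back side (the side away from the robot), seen from the robot while it stands
- foot_right (a point): The bottom right corner of the carton's back side (the side away from the robot), seen from the robot while it stands
- head_left (a point): The top left corner of the carton's back side (the side away from the robot), seen from the robot while it stands
- head_right (a point): The top right corner of the carton's back side (the side away from the robot), seen from the robot while it stands
- pill_bottle: Bystander: white pill bottle, 48 mm across, 88 mm tall, standing just beside the left edge of the mat, near the carton; origin: centre of its underside
- jar: Bystander: white ceramic jar with a steel lid, 66 mm across, 100 mm tall, standing on the side of the mat where the button is not; origin: centre of its underside
- vial: Bystander: amber tablet vial with a white cap, 37 mm across, 76 mm tall, standing to the right of the mat; origin: centre of its underside
- slim_box: Bystander: small white box with a dark band, 40 x 70 x 90 mm tall, standing to the left beyond the mat; origin: centre of its underside
- tape: Bystander: roll of clear tape lying flat, 90 mm across, 20 mm tall, to the right beyond the mat; origin: centre of its underside
- spatula: Bystander: tablet spatula with a wooden handle, 160 mm long, lying in the blue counting tray far to the right; origin on its handle line, on its underside
Things that resemble listed ones, but are neither listed nor needed, are in the scene too. There is more than one size of the part that bears scan; the job needs the smallest.

How it is judged:
By the outcome, as a careful person would: the job done as asked, in the order asked, and still so for the second after the job is handed in, with the robot touching nothing.
It also fails if it takes over 42 s, if anything falls off the work surface, if the arm or the gripper's body presses on something with over 40 N, if the wrist force passes 120 N, or if a joint passes its speed limit or range.

## Working session

There is one attempt and no reset: what is moved stays moved. The work goes in short steps, Python scripts to look and compute and a tool call to move; the robot and the scene stay as the last step left them, time stands still between calls to the robot, and variables do not carry over. Pictures are saved under pics/ and viewed, at most 10 in all, crops included, and the job is handed in when it is done.

Besides the shell and the picture viewer there is one more tool, called after ">>>" by a JSON object that holds its "fn" and its "kwargs". arm_command: Moves the arm, as the interface text tells. Its arguments: {"type":"object","properties":{"commands":{"type":"array","items":{"type":"array","items":{"type":"array","items":{"type":"number"}}}}},"required":["commands"]}

```bash
mkdir -p pics
cat > h.py <<'E'
import numpy as np,cv2
from station import status,cams,job
def snap(c,f):
    im=cams.capture(c); cv2.imwrite('pics/'+f,im[:,:,::-1]); return im
def proj(c,X):
    i=cams.camera_info(c); f=210/np.tan(np.radians(i['vertical_fov'])/2)
    p=np.array(i['R'])@np.array(X,float)+np.array(i['t']).ravel(); return np.round([f*p[0]/p[2]+i['cx'],f*p[1]/p[2]+i['cy']],0)
def ray(c,u,v,z):
    i=cams.camera_info(c); f=210/np.tan(np.radians(i['vertical_fov'])/2)
    R=np.array(i['R']);t=np.array(i['t']).ravel(); o=-R.T@t; d=R.T@np.array([(u-i['cx'])/f,(v-i['cy'])/f,1]); return np.round(o+d*(z-o[2])/d[2],1)
E
python3 - <<'E'
from h import *
a=snap('top','t0.png');b=snap('side','s0.png')
cv2.imwrite('pics/both0.png',cv2.resize(np.vstack([a,b]),None,fx=1,fy=1)[:,:,::-1])
for c in('top','side'):
  for n in ['carton','mat','scan_top','foot_left','foot_right','head_left','head_right','pill_bottle','jar','vial']:
    print(c,n,[(np.round(d['location']),round(d['conf'],2),proj(c,d['location'])) for d in cams.landmark_of(c,n)])
  print(c,[(np.round(d['location']),round(d['conf'],2),proj(c,d['location'])) for d in cams.recognise(c,'scan')])
print(status.sense())
E
```

```text
top carton [(array([489.,  39.,   2.]), 0.89, array([255., 230.])), (array([502.,  98., 170.]), 0.31, array([226., 217.]))]
top mat [(array([590.,  40.,  -2.]), 0.89, array([254., 196.]))]
top scan_top [(array([ 684., -388.,    4.]), 0.5, array([399., 162.])), (array([491., 372.,  17.]), 0.49, array([139., 230.])), (array([386., 414.,  27.]), 0.49, array([122., 267.]))]
top foot_left []
top foot_right [(array([526., -13.,  -1.]), 0.82, array([272., 218.])), (array([492., 373.,  19.]), 0.49, array([139., 230.]))]
top head_left [(array([502.,  94., 170.]), 0.83, array([227., 217.])), (array([525., -13.,   2.]), 0.4, array([272., 218.]))]
top head_right [(array([520., -11., 173.]), 0.83, array([269., 209.])), (array([ 574., -343.,    2.]), 0.58, array([385., 199.]))]
top pill_bottle [(array([491., 186.,  -2.]), 0.9, array([205., 230.]))]
top jar [(array([ 574., -342.,   -3.]), 0.92, array([385., 200.]))]
top vial [(array([ 623., -112.,    2.]), 0.64, array([306., 184.]))]
top [(array([492., 369.,  25.]), 0.67, array([139., 230.])), (array([574., 307.,  31.]), 0.64, array([161., 201.])),
[... 1034 characters left out ...]
4347482e+00,  4.93611498e-01,  1.34550576e+00, -8.17211670e-06,
        1.30250396e+00, -9.54761162e-02]), 'joint_velocities': array([ 2.06582716e-04,  1.35737890e-04, -5.95599935e-04, -5.01856968e-04,
        5.85169421e-05,  1.67606460e-03]), 'joint_torque': array([-2.46355004e-03, -8.82071328e+01, -3.84263098e+01, -4.49072850e-04,
        8.34823259e-04,  5.95220342e-06]), 'eef_pos': array([ 256.45830897, -569.95481158,  206.86785866]), 'ee_rot': array([-1.37317992e-05,  9.77738134e-01,  2.09828836e-01, -5.56548123e-06]), 'force': array([-0.07129014,  0.13609985, -0.3115608 ]), 'ft_torque': array([-0.05699725,  0.02005639, -0.05563849]), 'grip_force': 0.0, 'finger_gap': 85.52446601166793}
```

View pics/t0.png

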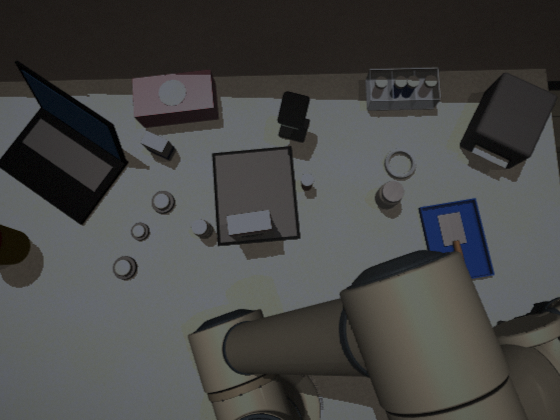

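View pics/s0.png

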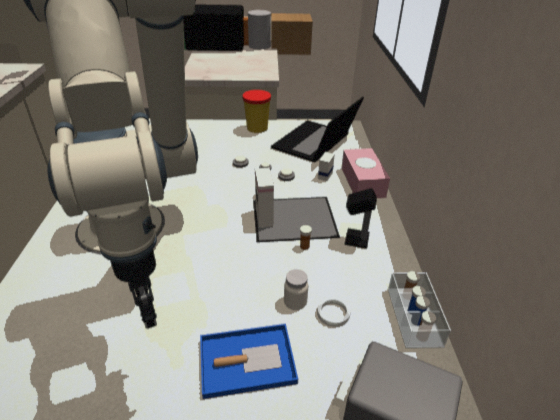

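The top view shows three round-button candidates left of the mat: (163,202), (139,231) and (124,267). The carton is at (250,222), the pill bottle at (203,229), the vial at (307,182) and the jar at (391,194). I'll check the buttons and carton in one close crop.

Run:
```python
from h import *
a=cv2.imread('pics/t0.png')[140:285,105:315]
a=cv2.convertScaleAbs(a,alpha=1.5); cv2.imwrite('pics/c0.png',cv2.resize(a,(798,551),interpolation=cv2.INTER_CUBIC))
cams.capture('top')
for n in ['scan','carton','pill_bottle','mat']:
  for d in cams.masks_of('top',n):
    m=d['region'].astype(np.uint8); ys,xs=np.nonzero(m); print(n,round(d['conf'],2),xs.mean().round(1),ys.mean().round(1),m.sum(),np.ptp(xs)+1,np.ptp(ys)+1, cv2.boxPoints(cv2.minAreaRect(np.c_[xs,ys].astype(np.float32))).round(0).tolist())
for u,v in[(213,153),(295,147),(299,238),(219,245)]: print(ray('top',u,v,3))
```

```text
scan 0.71 138.9 230.8 103 11 11 [[134.0, 226.0], [144.0, 226.0], [144.0, 236.0], [134.0, 236.0]]
scan 0.64 123.2 267.5 227 17 16 [[115.0, 260.0], [131.0, 260.0], [131.0, 275.0], [115.0, 275.0]]
scan 0.62 161.3 200.9 212 17 16 [[153.0, 194.0], [169.0, 194.0], [169.0, 209.0], [153.0, 209.0]]
carton 0.63 250.4 225.5 1162 46 32 [[226.0, 216.0], [270.0, 209.0], [274.0, 236.0], [230.0, 243.0]]
pill_bottle 0.74 202.2 228.4 316 22 20 [[189.0, 227.0], [201.0, 215.0], [216.0, 230.0], [204.0, 242.0]]
pill_bottle 0.64 250.7 225.6 1104 46 31 [[226.0, 216.0], [270.0, 209.0], [274.0, 236.0], [231.0, 243.0]]
mat 0.57 256.2 190.2 6186 87 99 [[210.0, 153.0], [292.0, 146.0], [300.0, 240.0], [218.0, 246.0]]
[723.6 164.3   3. ]
[737.7 -82.1   3. ]
[464.2 -89.3   3. ]
[446.9 142.    3. ]
```

View pics/c0.png

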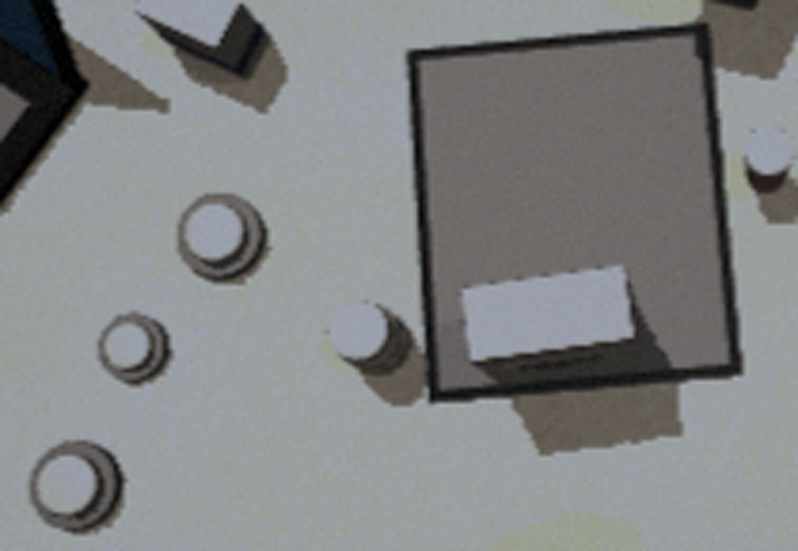

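The smallest button is the one at (139,231), about (492,371) in world; the other two are visibly larger at (163,202) and (124,267). The carton is centred near (490,39), yawed about 8°, and clear of the pill bottle. I'm moving behind it now.

>>> {"fn": "arm_command", "kwargs": {"commands": [[[0,0,-0.06,11,46,0,50],[0,0,-0.06,11,46,0,50],[0,0,-0.06,11,46,0,50],[0,0,-0.06,11,46,0,50],[0,0,-0.043,11,46,0,50]]]}}

```text
time_s: 1.95
eef_pos: [311.5, -338.2, 207.0]
ee_rot: [0.0, 0.998, 0.068, 0.0]
force: [0.6, 0.3, 0.6]
finger_gap: 49.9
grip_force: 0.0
```

>>> {"fn": "arm_command", "kwargs": {"commands": [[[0,0,0,11,46,0,50],[0,0,0,11,46,0,50],[0,0,0,11,46,0,50],[0,0,0,11,46,0,50],[0,0,0,11,46,0,50]]]}}

```text
time_s: 2.45
eef_pos: [366.6, -108.3, 207.2]
ee_rot: [0.0, 0.998, 0.07, 0.0]
force: [1.0, -0.9, 0.5]
finger_gap: 50.2
grip_force: 0.0
```

>>> {"fn": "arm_command", "kwargs": {"commands": [[[0,0,0,11,46,0,50],[0,0,0,11,46,0,50],[0,0,0,5,20,0,50],[0,0,0,0,0,0,50],[0,0,0,0,0,0,50]]]}}

```text
time_s: 2.95
eef_pos: [393.4, 2.2, 206.9]
ee_rot: [0.0, 0.998, 0.071, 0.0]
force: [0.3, 0.4, 0.6]
finger_gap: 50.1
grip_force: 0.0
```

Run:
```python
from h import *
s=status.sense();print(s['time_s'],s['eef_pos'],s['ee_rot'],s['force'],s['finger_gap'])
snap('wrist','w0.png')
for n in['carton','head_left','head_right','foot_left','foot_right','scan_top']:
    print(n,[(np.round(d['location']),round(d['conf'],2)) for d in cams.landmark_of('wrist',n)])
```

```text
2.95 [393.43113643   2.16140839 206.93021635] [1.15181616e-04 9.97501948e-01 7.06388671e-02 2.86326202e-05] [0.302862   0.41549205 0.59654693] 50.082767707010646
carton []
head_left []
head_right [(array([522., -14., 171.]), 0.87)]
foot_left []
foot_right []
scan_top []
```

>>> {"fn": "arm_command", "kwargs": {"commands": [[[0,0,0,4,25,0,50],[0,0,0,0,0,-31,50],[0,0,0,0,0,-31,50],[0,0,0,20,3,0,50],[0,0,0,0,0,0,50]]]}}

```text
time_s: 3.8
eef_pos: [419.1, 29.8, 144.4]
ee_rot: [-0.0, 0.998, 0.07, 0.0]
force: [-0.6, -0.1, 0.4]
finger_gap: 50.1
grip_force: 0.0
```

Run:
```python
from h import *
s=status.sense();print(s['time_s'],s['eef_pos'],s['ee_rot'],s['force'],s['finger_gap'])
a=snap('top','t1.png')[170:275,180:320]; b=snap('side','s1.png')[120:270,180:380]
cv2.imwrite('pics/c1.png',np.hstack([cv2.resize(a,(400,300)),cv2.resize(b,(400,300))])[:,:,::-1])
```

```text
3.8 [419.07553035  29.82549465 144.36955845] [-1.96860276e-05  9.97574603e-01  6.96053432e-02  8.02323126e-05] [-0.59984315 -0.1150604   0.40540638] 50.08065284712672
```

View pics/c1.png

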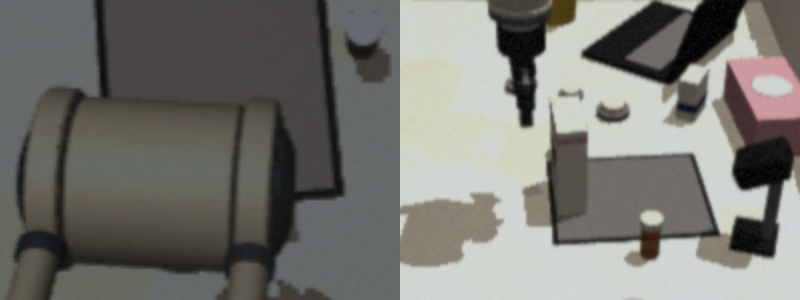

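The top view is hidden by the wrist. The side view shows the fingertips at (525,120), just behind the carton's upper face at (555,120). I'm pushing slowly along the carton's axis.

>>> {"fn": "arm_command", "kwargs": {"commands": [[[0,0,0,10,1.4,0,50],[0,0,0,10,1.4,0,50],[0,0,0,7,1,0,50],[0,0,0,7,1,0,50],[0,0,0,5,0.7,0,50]]]}}

```text
time_s: 4.4
eef_pos: [457.2, 35.6, 144.9]
ee_rot: [0.0, 0.998, 0.07, 0.0]
force: [-1.8, -1.5, 6.2]
finger_gap: 50.0
grip_force: 3.1
```

>>> {"fn": "arm_command", "kwargs": {"commands": [[[0,0,0,5,0.7,0,50],[0,0,0,5,0.7,0,50],[0,0,0,5,0.7,0,50],[0,0,0,5,0.7,0,50],[0,0,0,0,0,0,50]]]}}

```text
time_s: 4.9
eef_pos: [477.0, 38.4, 144.9]
ee_rot: [0.0, 0.998, 0.07, 0.0]
force: [0.2, -0.9, 0.5]
finger_gap: 50.1
grip_force: 0.1
```

Run:
```python
from h import *
s=status.sense();print(s['time_s'],s['eef_pos'],s['force'])
b=snap('side','s2.png')[120:270,180:380]
cv2.imwrite('pics/c2.png',cv2.resize(b,(600,450))[:,:,::-1])
for n in['foot_left','foot_right','head_left','head_right']:
    print(n,[(np.round(d['location']),round(d['conf'],2)) for d in cams.landmark_of('side',n)])
```

```text
4.9 [477.02570632  38.39152876 144.88300673] [ 0.19764398 -0.9217104   0.47430699]
foot_left [(array([509.,  96.,   0.]), 0.64)]
foot_right [(array([518., -10.,   2.]), 0.71)]
head_left [(array([530.,  96., 171.]), 0.6)]
head_right [(array([539.,  -9., 170.]), 0.64)]
```

View pics/c2.png

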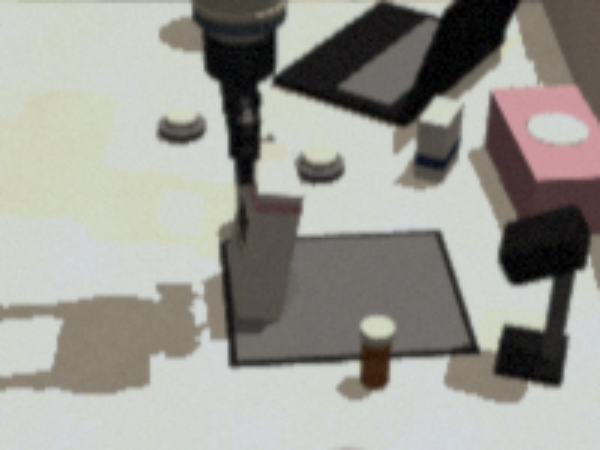

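The carton is leaning about 7° (top edge at (275,200)) with its foot unmoved at (265,325). I'll keep pushing.

>>> {"fn": "arm_command", "kwargs": {"commands": [[[0,0,0,5,0.7,0,50],[0,0,0,5,0.7,0,50],[0,0,0,5,0.7,0,50],[0,0,0,5,0.7,0,50],[0,0,0,5,0.7,0,50]]]}}

```text
time_s: 5.65
eef_pos: [502.0, 41.9, 144.9]
ee_rot: [0.0, 0.998, 0.07, 0.0]
force: [-0.4, -0.4, 0.4]
finger_gap: 49.5
grip_force: 0.0
```

>>> {"fn": "arm_command", "kwargs": {"commands": [[[0,0,0,5,0.7,0,50],[0,0,0,5,0.7,0,50],[0,0,0,0,0,0,50],[0,0,0,0,0,0,50],[0,0,0,0,0,0,50]]]}}

```text
time_s: 6.15
eef_pos: [511.2, 43.2, 144.8]
ee_rot: [-0.0, 0.998, 0.07, -0.0]
force: [-0.0, 0.9, 0.6]
finger_gap: 50.1
grip_force: 0.0
```

Run:
```python
from h import *
s=status.sense();print(s['time_s'],s['eef_pos'],s['force'])
snap('side','s3.png')
for n in['foot_left','foot_right','head_left','head_right','carton']:
    print(n,[(np.round(d['location']),round(d['conf'],2)) for d in cams.landmark_of('side',n)])
```

```text
6.15 [511.20900695  43.18420565 144.8366484 ] [-0.01741235  0.87745851  0.55356327]
foot_left [(array([511.,  94.,  -1.]), 0.92)]
foot_right [(array([522., -12.,  -2.]), 0.78), (array([488., 185.,   2.]), 0.25)]
head_left []
head_right [(array([686.,   7.,   2.]), 0.98), (array([491., 373.,  18.]), 0.3), (array([596.,  41.,  -1.]), 0.24)]
carton [(array([520.,  42.,  27.]), 0.91)]
```

The carton fell with its feet in place (head_right at (686,7,2)). I'm lifting and moving to the button with the fingers closed.

>>> {"fn": "arm_command", "kwargs": {"commands": [[[0,0,0,-10,0,45,0],[0,0,0,-10,30,10,0],[0,0,0,0,40,0,0],[0,0,0,0,40,0,0],[0,0,0,0,40,0,0]]]}}

```text
time_s: 6.95
eef_pos: [491.3, 194.7, 200.2]
ee_rot: [-0.0, 0.998, 0.07, 0.0]
force: [0.9, -0.1, 0.3]
finger_gap: -0.1
grip_force: 0.0
```

>>> {"fn": "arm_command", "kwargs": {"commands": [[[0,0,0,0,40,0,0],[0,0,0,0,40,0,0],[0,0,0,0,40,0,0],[0,0,0,0,0,0,0],[0,0,0,0,0,0,0]]]}}

```text
time_s: 7.45
eef_pos: [491.1, 313.8, 199.6]
ee_rot: [0.0, 0.997, 0.071, -0.0]
force: [0.6, 0.2, -0.1]
finger_gap: -0.0
grip_force: 0.0
```

Run:
```python
from h import *
s=status.sense();print(s['time_s'],s['eef_pos'],s['force'],s['finger_gap'])
a=snap('wrist','w1.png')
for n in['scan_top']:
  for c in('wrist','side'):
    if c=='side': b=snap('side','s4.png')
    print(n,c,[(np.round(d['location'],1),round(d['conf'],2),proj(c,d['location'])) for d in cams.landmark_of(c,n)])
    for d in cams.masks_of(c,n):
        ys,xs=np.nonzero(d['region']); print(round(d['conf'],2),xs.mean(),ys.mean(),np.ptp(xs),np.ptp(ys),ray(c,xs.mean(),ys.mean(),22))
cv2.imwrite('pics/c3.png',np.hstack([cv2.resize(a,(400,300)),cv2.resize(b[120:270,180:380],(400,300))])[:,:,::-1])
```

```text
7.45 [491.08126211 313.82242404 199.58303336] [ 0.56088027  0.21488431 -0.10717199] -0.005321919815581656
scan_top wrist [(array([380.6, 413.1,  28.8]), 0.68, array([173., 268.])), (array([492.9, 368.4,  19.5]), 0.65, array([225., 171.])), (array([576.4, 304.7,  25.1]), 0.64, array([299.,  95.]))]
0.91 220.2070707070707 170.12626262626262 35 34 [493.3 372.9  22. ]
0.89 175.4035216434336 258.40645634629493 41 40 [388.9 412.7  22. ]
0.84 295.32974137931035 92.53502155172414 47 49 [578.3 308.4  22. ]
scan_top side [(array([492.7, 371.1,  17.9]), 0.58, array([265., 165.])), (array([386.7, 414. ,  28.7]), 0.41, array([240., 157.])), (array([577.9, 307.7,  27.9]), 0.4, array([287., 171.]))]
0.62 295.5013623978202 208.73297002724794 52 32 [600.6  61.2  22. ]
0.41 264.5813953488372 164.46511627906978 7 5 [489.8 365.9  22. ]
0.38 325.82336182336184 165.28774928774928 14 27 [742.4 359.8  22. ]
```

View pics/c3.png

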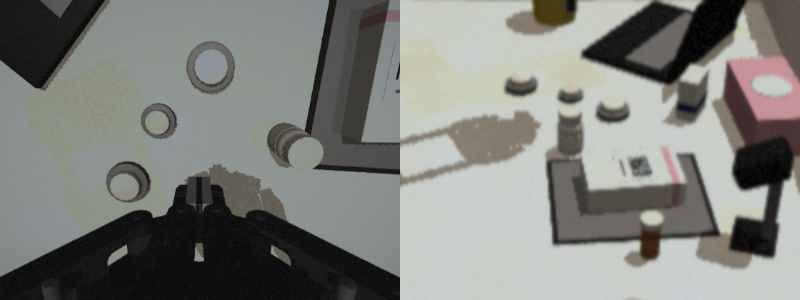

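The right half shows the carton flat on the mat, label up, at (630,180). In the wrist view the smallest button is at (158,120), between the larger ones at (211,67) and (127,182). I'm moving over it and down.

>>> {"fn": "arm_command", "kwargs": {"commands": [[[0,0,0,1,28,0,0],[0,0,0,1,28,0,0],[0,0,0,0,0,-45,0],[0,0,0,0,0,-45,0],[0,0,0,0,0,-45,0]]]}}

```text
time_s: 8.25
eef_pos: [493.7, 369.0, 63.8]
ee_rot: [-0.0, 0.998, 0.07, 0.001]
force: [0.6, 0.1, -0.1]
finger_gap: -0.1
grip_force: 0.0
```

>>> {"fn": "arm_command", "kwargs": {"commands": [[[0,0,0,0,0,-20,0],[0,0,0,0,0,-10,0],[0,0,0,0,0,-5,0],[0,0,0,0,0,-5,0],[0,0,0,0,0,0,0]]]}}

```text
time_s: 8.75
eef_pos: [493.9, 369.4, 25.5]
ee_rot: [-0.0, 0.998, 0.07, 0.001]
force: [-0.9, -0.1, 0.5]
finger_gap: 0.0
grip_force: 0.0
```

>>> {"fn": "arm_command", "kwargs": {"commands": [[[0,0,0,0,0,-2,0],[0,0,0,0,0,-2,0],[0,0,0,0,0,-2,0],[0,0,0,0,0,0,0],[0,0,0,0,0,0,0]]]}}

```text
time_s: 9.25
eef_pos: [493.5, 369.2, 18.9]
ee_rot: [0.0, 0.998, 0.07, 0.0]
force: [-1.3, 0.6, 0.2]
finger_gap: 0.1
grip_force: 0.0
```

>>> {"fn": "arm_command", "kwargs": {"commands": [[[0,0,0,0,0,-2,0],[0,0,0,0,0,-1,0],[0,0,0,0,0,0,0],[0,0,0,0,0,0,0]]]}}

```text
time_s: 9.65
eef_pos: [493.5, 369.2, 15.8]
ee_rot: [0.0, 0.998, 0.07, -0.0]
force: [1.1, -0.8, -0.7]
finger_gap: -0.1
grip_force: 0.0
```

>>> {"fn": "arm_command", "kwargs": {"commands": [[[0,0,0,0,0,-1,0],[0,0,0,0,0,-1,0],[0,0,0,0,0,0,0]]]}}

```text
time_s: 9.95
eef_pos: [493.4, 369.2, 13.7]
ee_rot: [0.0, 0.998, 0.07, -0.0]
force: [-0.3, 0.0, 0.6]
finger_gap: 0.3
grip_force: 0.0
```

>>> {"fn": "arm_command", "kwargs": {"commands": [[[0,0,0,0,0,-1,0],[0,0,0,0,0,-1,0],[0,0,0,0,0,0,0]]]}}

```text
time_s: 10.25
eef_pos: [493.4, 369.2, 11.7]
ee_rot: [0.0, 0.998, 0.07, -0.0]
force: [-0.7, 1.4, -0.1]
finger_gap: -0.1
grip_force: 0.0
```

Run:
```python
from h import *
s=status.sense();print(s['time_s'],s['eef_pos'],s['force'],s['finger_gap'])
a=snap('wrist','w2.png');b=snap('side','s5.png')
cv2.imwrite('pics/c4.png',np.hstack([cv2.resize(a,(400,300)),cv2.resize(b[130:205,210:310],(400,300))])[:,:,::-1])
```

```text
10.25 [493.40016525 369.18277109  11.71941378] [-0.65631319  1.35156563 -0.13118217] -0.05885618666514819
```

View pics/c4.png

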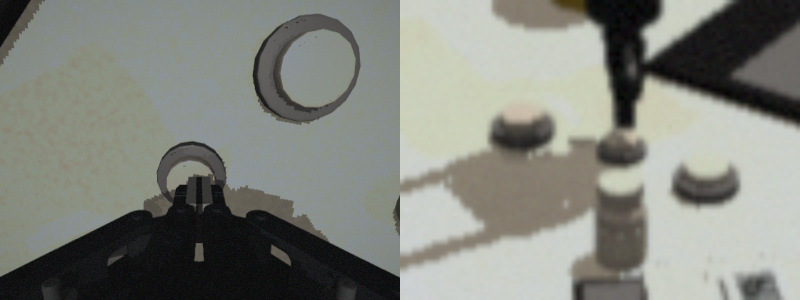

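The wrist view shows the tip over the button's upper part at (198,180). The side view shows the cap at (622,132) still below the tip. I'll triangulate the cap from the wrist views taken before and now.

Run:
```python
from h import *
print('tcp',proj('wrist',status.sense()['eef_pos']))
cams.capture('wrist')
for d in cams.masks_of('wrist','scan_top'):
    m=d['region'];ys,xs=np.nonzero(m); print(round(d['conf'],2),xs.min(),xs.max(),ys.min(),ys.max(),m.sum())
print('lm',[(np.round(d['location'],1),round(d['conf'],2)) for d in cams.landmark_of('wrist','scan_top')])
# housing/cap outline predicted now for several cap heights
for z in(8,12,16,20): 
    print(z,[proj('wrist',(493+18*np.cos(a),370+18*np.sin(a),z)).tolist() for a in np.arange(4)*np.pi/2])
im=cv2.imread('pics/w2.png'); cv2.imwrite('pics/c5.png',cv2.resize(im[180:310,190:350],(800,600),interpolation=cv2.INTER_CUBIC))
```

```text
tcp [278. 247.]
0.95 382 497 39 151 10058
0.55 232 302 217 275 2123
lm [(array([575. , 306.4,  24.1]), 0.74), (array([490.9, 371.5,  20.5]), 0.6)]
8 [[282.0, 213.0], [244.0, 240.0], [273.0, 275.0], [310.0, 249.0]]
12 [[282.0, 215.0], [243.0, 243.0], [272.0, 278.0], [311.0, 252.0]]
16 [[282.0, 218.0], [242.0, 246.0], [272.0, 282.0], [311.0, 255.0]]
20 [[282.0, 220.0], [241.0, 249.0], [272.0, 286.0], [312.0, 258.0]]
```

View pics/c5.png

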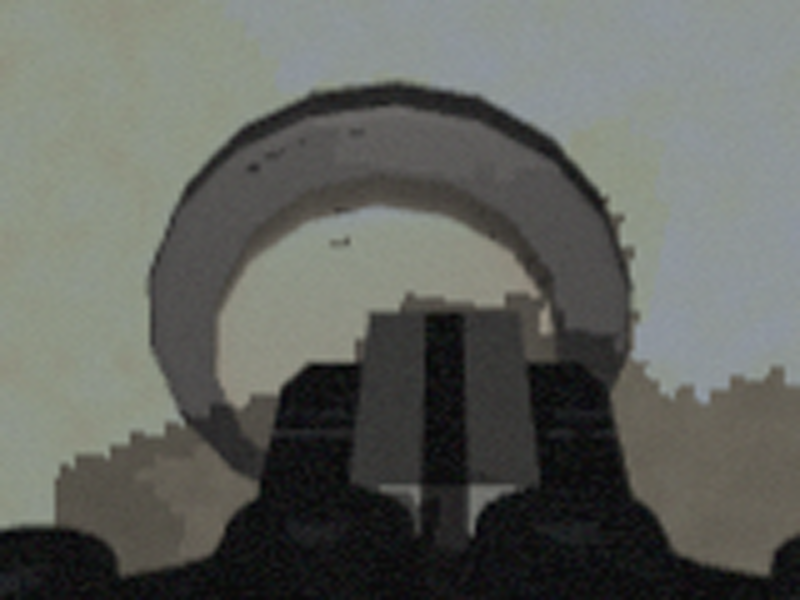

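The cap (crop columns 217–555, top edge at row 200) sits slightly left of and nearer than the tip, and is lower than estimated. I'll shift a few mm and keep descending until I feel it.

>>> {"fn": "arm_command", "kwargs": {"commands": [[[0,0,0,-3,4,0,0],[0,0,0,0,0,-1,0],[0,0,0,0,0,-1,0],[0,0,0,0,0,0,0]]]}}

```text
time_s: 10.9
eef_pos: [490.4, 373.2, 9.7]
ee_rot: [0.0, 0.998, 0.07, -0.0]
force: [-0.0, -1.0, 0.2]
finger_gap: -0.0
grip_force: 0.0
```

>>> {"fn": "arm_command", "kwargs": {"commands": [[[0,0,0,0,0,-1,0],[0,0,0,0,0,-1,0],[0,0,0,0,0,0,0]]]}}

```text
time_s: 11.2
eef_pos: [490.4, 373.1, 7.7]
ee_rot: [0.0, 0.998, 0.07, -0.0]
force: [-0.6, -0.9, -0.2]
finger_gap: -0.1
grip_force: 0.0
```

Run:
```python
from h import *
i=cams.camera_info('wrist');R=np.array(i['R']);t=np.array(i['t']).ravel();o=-R.T@t;f=210/np.tan(np.radians(i['vertical_fov'])/2)
p=status.sense()['eef_pos'];print(f,o-p,R[2])
def r(q,u,v): return o-p+np.array(q), (d:=R.T@np.array([(u-i['cx'])/f,(v-i['cy'])/f,1]))/np.linalg.norm(d)
A=[r([491.08,313.82,199.58],220.2,170.1)]
# cap circle fits: bright cap in w1 and w2
for n in('w1.png','w2.png'):
    g=cv2.imread('pics/'+n,0); c=g[150:195,195:250] if n=='w1.png' else g[200:290,215:325]
    print(n,np.percentile(c,[5,50,95]))
for h in(6,8,10,12,16,20):
    o1,d=A[0]; X=o1+d*(h-o1[2])/d[2]
    o2=o-p+np.array([493.4,369.18,11.72]); 
    P=lambda Y:(lambda c:np.round([f*c[0]/c[2]+i['cx'],f*c[1]/c[2]+i['cy']],1))(R@(Y-o2))
    print(h,X.round(1),'w2 centre',P(X),'near/far',P(X+[18,0,0]),P(X-[18,0,0]),'L/R',P(X+[0,18,0]),P(X-[0,18,0]))
im=cams.capture('wrist');cv2.imwrite('pics/w3.png',im[:,:,::-1]);b=snap('side','s6.png')
a=im[180:310,190:350]
cv2.imwrite('pics/c6.png',np.hstack([cv2.resize(a,(400,325),interpolation=cv2.INTER_CUBIC),cv2.resize(b[140:189,235:295],(400,325),interpolation=cv2.INTER_CUBIC)])[:,:,::-1])
```

```text
340.9411898626677 [ 68.82364601   9.40938817 166.94565808] [-0.26875803 -0.03575282 -0.96254395]
w1.png [ 65.7 142.  148. ]
w2.png [ 15.  81. 146.]
6 [489.9 376.9   6. ] w2 centre [263.7 247. ] near/far [268.1 215.7] [259.6 276.6] L/R [230.8 242.7] [296.4 251.2]
8 [490.3 376.6   8. ] w2 centre [264.2 247.8] near/far [268.6 216.2] [260.1 277.8] L/R [231.  243.5] [297.2 252.1]
10 [490.7 376.3  10. ] w2 centre [264.7 248.7] near/far [269.1 216.8] [260.5 278.9] L/R [231.1 244.3] [298.1 253. ]
12 [491. 376.  12.] w2 centre [265.2 249.6] near/far [269.7 217.3] [260.9 280.1] L/R [231.2 245.1] [299. 254.]
16 [491.8 375.4  16. ] w2 centre [266.2 251.4] near/far [270.9 218.4] [261.8 282.6] L/R [231.5 246.8] [300.8 255.9]
20 [492.6 374.8  20. ] w2 centre [267.3 253.3] near/far [272.1 219.6] [262.8 285.1] L/R [231.7 248.7] [302.7 257.9]
```

View pics/c6.png

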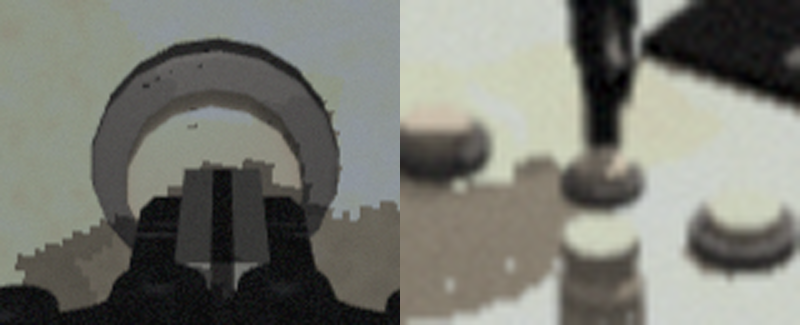

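The tip is centred on the cap in the wrist crop ((222,170)), but the force still reads zero. Judging by its apparent size, the cap top is about level with the tip. I'll go on 1 mm at a time, watching the force.

>>> {"fn": "arm_command", "kwargs": {"commands": [[[0,0,0,0,2,-1,0],[0,0,0,0,0,-1,0],[0,0,0,0,0,0,0]]]}}

```text
time_s: 11.6
eef_pos: [490.4, 375.3, 5.7]
ee_rot: [0.0, 0.998, 0.07, -0.0]
force: [-0.5, -0.8, 0.4]
finger_gap: 0.3
grip_force: 0.0
```

Run:
```python
from h import *
for k in range(4):
    s=status.sense();print(s['time_s'],s['eef_pos'].round(2),s['force'].round(2),s['ft_torque'].round(2),s['joint_torque'].round(2));cams.capture('top')
```

```text
11.6 [490.37 375.27   5.7 ] [-0.52 -0.81  0.35] [-0.03  0.01 -0.  ] [ 8.000e-02 -9.450e+01 -2.487e+01  1.000e-02 -7.000e-02  2.000e-02]
11.65 [490.39 375.25   5.77] [-0.4  -0.12  0.37] [-0.02  0.01 -0.02] [ 7.000e-02 -9.433e+01 -2.475e+01  0.000e+00 -3.000e-02  1.000e-02]
11.7 [490.39 375.24   5.82] [-0.41  0.26 -0.03] [ 0.   -0.03 -0.04] [ 6.000e-02 -9.433e+01 -2.473e+01  0.000e+00 -1.000e-02  0.000e+00]
11.75 [490.44 375.21   5.86] [0.21 0.2  0.86] [ 0.01 -0.01 -0.02] [ 5.000e-02 -9.435e+01 -2.473e+01  0.000e+00 -0.000e+00  0.000e+00]
```

Run:
```python
from h import *
def P(c,X):
    i=cams.camera_info(c); f=210/np.tan(np.radians(i['vertical_fov'])/2)
    p=np.array(i['R'])@np.array(X,float)+np.array(i['t']).ravel(); return np.round([f*p[0]/p[2]+i['cx'],f*p[1]/p[2]+i['cy']],1)
i=cams.camera_info('side');print('side cam',(-np.array(i['R']).T@np.array(i['t']).ravel()).round())
print('tip at s6',P('side',(490.4,373.1,7.7)))
for z in(0,8,14,20): print(z,P('side',(492,375,z)),P('top',(492,375,z)))
for n in('s4.png','s6.png'):
    g=cv2.imread('pics/'+n,0)[152:176,256:276]; print(n);print(g)
```

```text
side cam [  501. -1138.   919.]
tip at s6 [264.7 166.6]
0 [265.1 167.9] [140.2 230.7]
8 [265.1 166.3] [139.3 230.3]
14 [265.1 165. ] [138.6 230.1]
20 [265.1 163.8] [137.8 229.8]
s4.png
[[198 200 201 200 201 202 200 196 196 200 197 197 197 197 198 197 195 199
  202 201]
 [202 202 199 202 197 202 202 199 197 198 198 196 198 195 198 196 197 197
  196 198]
 [200 202 202 199 199 201 199 198 197 195 198 196 197 196 198 196 196 196
  198 198]
 [202 202 202 201 198 196 199 199 196 196 198 198 197 194 199 198 198 197
  197 197]
 [201 199 199 199 199 194 197 196 197 198 197 194 196 198 197 197 197 198
  199 199]
 [200 200 202 200 195 199 198 193 196 198 196 198 197 198 198 196 196 199
  199 200]
 [198 199 198 199 196 195 197 198 195 197 196 200 196 198 198 197 199 196
  198 197]
 [202 200 200 197 200 199 199 196 196 198 200 196 197 200 199 197 197 196
  196 200]
 [201 202 197 201 198 198 200 198 197 196 199 198 199 196 200 197 197 200
  196 199]
 [202 200 202 198 201 199 199 197 191 196 197 198 198 197 203 199 197 195
  199 199]
 [201 201 202 199 201 200 197 195 193 190 194 194 196 203 199 201
[... 2473 characters left out ...]
 199 204
  206 206]
 [128 128 123  71  51  50  59  60  75  80  79  77  75  85  79 141 197 205
  204 207]
 [131 127 124  86  49  45  50  50  65  68  66  64  63  68  89 169 200 207
  205 204]
 [128 124 124 110  81  59  46  46  43  48  46  53  69 103 156 197 205 205
  203 205]
 [129 126 127 124 117 109 102  92  91  88  89 126 155 172 198 206 205 206
  207 205]
 [126 126 125 131 135 150 169 166 164 164 160 181 195 200 204 207 206 206
  206 206]
 [128 128 128 139 171 186 198 203 198 200 198 202 204 204 205 204 205 208
  206 207]
 [128 127 130 152 198 202 205 204 205 204 201 203 204 203 204 205 205 205
  205 206]
 [125 127 132 152 195 205 203 205 206 203 205 204 205 200 192 205 204 205
  206 205]]
```

Run:
```python
from h import *
def P(c,X):
    i=cams.camera_info(c); f=210/np.tan(np.radians(i['vertical_fov'])/2)
    p=np.array(i['R'])@np.array(X,float)+np.array(i['t']).ravel(); return np.round([f*p[0]/p[2]+i['cx'],f*p[1]/p[2]+i['cy']],1)
print('s1 tip',P('side',(419.1,29.8,144.4)),'z+20',P('side',(419.1,29.8,164.4)))
print('s0 tip',P('side',(256.4,-570,206.9)),'z+20',P('side',(256.4,-570,226.9)))
for y in(373,383,393): print(y,[P('side',(490,y,z)) .tolist()for z in(6,20,30,40)])
g=cv2.imread('pics/s1.png',0)
for r in range(168,196): print(r,g[r,234:254:1])
g=cv2.imread('pics/s0.png',0)
for r in range(300,340,2): print(r,g[r,136:166:3])
w=cv2.imread('pics/w2.png',0); print(w[235:260:2,262:300:3])
```

```text
s1 tip [242.5 184.9] z+20 [242.3 179.8]
s0 tip [149.  320.7] z+20 [147.3 314.4]
373 [[264.7, 166.9], [264.6, 164.0], [264.6, 161.9], [264.6, 159.8]]
383 [[264.7, 165.7], [264.6, 162.8], [264.6, 160.7], [264.6, 158.6]]
393 [[264.7, 164.4], [264.6, 161.5], [264.6, 159.4], [264.6, 157.3]]
168 [208 204 179 163  66  11   4   9  11  17  15  11  37 122 203 212 208 209
 212 209]
169 [212 211 207 197  81  19  15   6   3   7   8  18  37 121 200 211 212 211
 210 208]
170 [210 211 211 204  90  22  15  17  14  17  19  13  41 123 202 210 213 212
 211 209]
171 [209 210 211 202  93  31  10  13  18  26  26  20  36 120 201 211 213 212
 210 210]
172 [212 211 211 203  97  28  13  17  13  10  20  17  31 108 201 211 212 210
 209 209]
173 [211 212 212 203 119  47  15   5  17  20  25  23  23  99 201 213 210 211
 209 207]
174 [207 212 211 209 172  97  33  10  13  14   6  17  57 134 205 213 211 211
 209 209]
175 [211 211 208 209 201 129  55  18  17  11   9  39 108 181 209 212 212 210
 207 210]
176 [209 213 210 208 205 140  63  27  13  19   5  46 131 200 210 208 211 210
 210 210]
177 [210 211 211 210 202 139  
[... 2558 characters left out ...]
44 144 142 140 144 141 139 124  52  78]
 [144 145 144 143 143 142 141 141 141 140 136  52  58]
 [142 144 143 142 142 141 137 141 141 140 136  92  54]
 [142 141 142 144 141 142 140 139 141 139 139 132  44]
 [145 145 142 111 142 143 139 140 139 138 108 109  76]
 [144 143 141  78  81  80 109 109 139 142  77  78  73]
 [140 106 105  67  61  55  53  65  66  63  64  79 117]
 [140  55  53  53  50  13  16  54  49  54  51  74 135]
 [137  57  52  55  51  16  10  45  54  53  54  79 138]
 [106  53  53  53  52  20  20  56  55  57  51  77  75]
 [ 77  55  55  52  54  13  14  55  56  50  55  79  76]
 [ 71  54  53  52  50  21  15  56  50  54  58  73  76]
 [ 38  55  57  52  52  10  13  57  58  52  57  37  26]]
```

The s1 side view and the wrist view both put the real fingertip end about 20–25 mm above the reported TCP. The tip is therefore still hovering over the cap (top at z≈20), so I'll carry on down until there is force.

>>> {"fn": "arm_command", "kwargs": {"commands": [[[0,0,0,1,0,-2,0],[0,0,0,0,0,-2,0],[0,0,0,0,0,0,0]]]}}

```text
time_s: 12.1
eef_pos: [491.3, 375.1, 1.5]
ee_rot: [0.0, 0.998, 0.07, -0.0]
force: [0.6, -1.0, 0.2]
finger_gap: -0.0
grip_force: 0.0
```

>>> {"fn": "arm_command", "kwargs": {"commands": [[[0,0,0,0,0,-1,0],[0,0,0,0,0,-1,0],[0,0,0,0,0,0,0]]]}}

```text
time_s: 12.4
eef_pos: [491.4, 375.2, -0.2]
ee_rot: [0.0, 0.998, 0.07, -0.0]
force: [1.2, -0.3, 0.3]
finger_gap: -0.1
grip_force: 0.0
```

>>> {"fn": "arm_command", "kwargs": {"commands": [[[0,0,0,0,0,-1,0],[0,0,0,0,0,-1,0],[0,0,0,0,0,0,0]]]}}

```text
time_s: 12.7
eef_pos: [491.4, 375.2, -2.2]
ee_rot: [-0.0, 0.998, 0.07, -0.0]
force: [-0.2, 0.1, 0.0]
finger_gap: 0.3
grip_force: 0.0
```

TCP is at −2 with no contact, which confirms the offset. I'm continuing down.

>>> {"fn": "arm_command", "kwargs": {"commands": [[[0,0,0,0,0,-1,0],[0,0,0,0,0,-1,0],[0,0,0,0,0,0,0]]]}}

```text
time_s: 13.0
eef_pos: [491.5, 375.2, -4.2]
ee_rot: [-0.0, 0.998, 0.07, 0.0]
force: [0.4, -0.4, 1.6]
finger_gap: 0.1
grip_force: 0.9
```

>>> {"fn": "arm_command", "kwargs": {"commands": [[[0,0,0,0,0,-1,0],[0,0,0,0,0,-1,0],[0,0,0,0,0,0,0]]]}}

```text
time_s: 13.3
eef_pos: [491.5, 375.2, -6.2]
ee_rot: [-0.0, 0.998, 0.07, 0.0]
force: [-0.6, 0.0, 3.5]
finger_gap: 0.0
grip_force: 1.4
```

>>> {"fn": "arm_command", "kwargs": {"commands": [[[0,0,0,0,0,-1,0],[0,0,0,0,0,-1,0],[0,0,0,0,0,0,0]]]}}

```text
time_s: 13.6
eef_pos: [491.5, 375.3, -8.2]
ee_rot: [-0.0, 0.998, 0.07, 0.0]
force: [-0.7, -0.6, 4.0]
finger_gap: 0.0
grip_force: 1.9
```

The spring is compressing. I need to reach the hard stop, where the force rises sharply.

>>> {"fn": "arm_command", "kwargs": {"commands": [[[0,0,0,0,0,-1,0],[0,0,0,0,0,0,0],[0,0,0,0,0,0,0]]]}}

```text
time_s: 13.9
eef_pos: [491.5, 375.3, -8.5]
ee_rot: [-0.0, 0.998, 0.07, 0.0]
force: [-1.8, -0.7, 14.0]
finger_gap: -0.2
grip_force: 6.8
```

>>> {"fn": "arm_command", "kwargs": {"commands": [[[0,0,0,0,0,-1,0],[0,0,0,0,0,0,0],[0,0,0,0,0,0,0]]]}}

```text
time_s: 14.2
eef_pos: [491.6, 375.3, -8.8]
ee_rot: [-0.0, 0.998, 0.07, 0.0]
force: [-5.3, -3.6, 26.8]
finger_gap: -0.1
grip_force: 13.3
```

The force rose from 4 to 27 N, so the button is at its hard stop. I'm releasing, going straight up, and moving back clear.

>>> {"fn": "arm_command", "kwargs": {"commands": [[[0,0,0,0,0,4,0],[0,0,0,0,0,8,0],[0,0,0,0,0,30,0],[0,0,0,0,0,50,0],[0,0,0,0,0,50,0]]]}}

```text
time_s: 14.7
eef_pos: [490.8, 374.8, 133.1]
ee_rot: [0.0, 0.998, 0.07, -0.001]
force: [0.9, -0.2, 0.1]
finger_gap: -0.3
grip_force: 0.0
```

>>> {"fn": "arm_command", "kwargs": {"commands": [[[0,0,0,0,0,50,0],[0,0,0,-20,0,10,0],[0,0,0,0,0,0,0],[0,0,0,0,0,0,0],[0,0,0,0,0,0,0]]]}}

```text
time_s: 15.2
eef_pos: [471.4, 374.9, 190.8]
ee_rot: [0.0, 0.998, 0.07, -0.001]
force: [0.2, -0.0, 0.3]
finger_gap: -0.0
grip_force: 0.0
```

Run:
```python
from h import *
s=status.sense();print(s['time_s'],s['eef_pos'],s['force'])
a=snap('top','t9.png');b=snap('side','s9.png')
cv2.imwrite('pics/c9.png',np.hstack([cv2.resize(a[110:290,110:350],(400,300)),cv2.resize(b[120:270,180:380],(400,300))])[:,:,::-1])
for n in['foot_left','foot_right','head_left','head_right','pill_bottle','jar','vial','scan_top','carton']:
    for c in('top','side'): print(n,c,[(np.round(d['location']),round(d['conf'],2)) for d in cams.landmark_of(c,n)][:3])
```

```text
15.2 [471.38681574 374.90987841 190.82130537] [ 0.19466926 -0.01909242  0.28786268]
foot_left top [(array([506.,  99.,   4.]), 0.7)]
foot_left side [(array([512.,  97.,   1.]), 0.86), (array([736., 322.,   1.]), 0.64), (array([596.,  40.,  -5.]), 0.5)]
foot_right top [(array([520., -12.,   0.]), 0.75)]
foot_right side [(array([524., -11.,   2.]), 0.74)]
head_left top []
head_left side []
head_right top [(array([692.,   8.,   3.]), 0.75), (array([ 623., -113.,    1.]), 0.58)]
head_right side [(array([688.,   9.,  -1.]), 0.6)]
pill_bottle top [(array([492., 187.,  -4.]), 0.69)]
pill_bottle side [(array([489., 183.,  -1.]), 0.7)]
jar top [(array([ 575., -344.,    2.]), 0.98)]
jar side [(array([ 579., -343.,    1.]), 0.69)]
vial top [(array([ 625., -113.,    3.]), 0.5)]
vial side [(array([ 621., -110.,    4.]), 0.8), (array([595.,  40.,  -2.]), 0.55), (array([ 451., -532.,    6.]), 0.44)]
scan_top top [(array([576., 307.,  32.]), 0.76), (array([386., 414.,  24.]), 0.69), (array([ 621., -110.,    2.]), 0.68)]
scan_top side [(array([494., 374.,  19.]), 0.6), (array([383., 417.,  30.]), 0.59), (array([576., 312.,  29.]), 0.48)]
carton top [(array([ 625., -112.,    2.]), 0.68), (array([520.,  42.,  31.]), 0.56)]
carton side [(array([516.,  39.,  28.]), 0.83)]
```

View pics/c9.png

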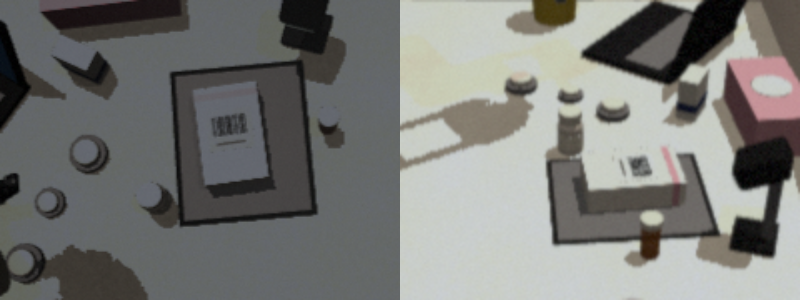

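The carton lies flat with its label up at (230,130), well inside the mat. The bystanders are where they were, the button is up, and the arm is clear.

```bash
python3 -c "
from station import job
print(job.sign_off())"
```

```text
the job is handed in; nothing more can be done
None
```

I tipped the carton onto its back, label up and wholly on the mat. I then pressed the smallest scan button to its stop and let it come up, left the surrounding things undisturbed, and handed the job in at about 16 s.

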